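Open the bonding jig: slacken the wing nut, drop the swing bolt, lay the leaf back

ROBOT

A 6-joint arm with a two-finger parallel gripper is mounted at the origin on the work surface. World frame = base frame: x ahead of the robot, y to its left, z up, the work surface at z = 0. Lengths are in m, angles in rad, forces in N, time in s.
With the tool pointing down it reaches from about 0.325 to 0.775 m from the base axis. Payload 5.5 kg.
Tool frame: the origin (TCP) lies at the very end of the fingers, on their centre line; the grasp point (between the pads) lies 19 mm behind it; z points along the fingers, y is the line along which they close (so a half turn about z gives the same grasp; the last joint's range is limited). The gripper opens to 85 mm and grips with 20 to 120 N. Pads are 22 mm wide; open, the fingers measure 114 mm over their backs; the gripper's body (76 mm by 85 mm) begins 54 mm behind the grasp point. The pads swing forward as they close: fully open they stand 13 mm farther back than shut.
Start: joints at [-1.336, 0.091, 1.231, -0, 1.82, -0.057], TCP at [0.173, -0.575, 0.208] pointing down, gripper open.
Joint ranges: [-2.87, 2.87], [-0.86, 2.18], [0.17, 2.46], [-1.51, 4.65], [0.06, 2.69], [-2.65, 2.65]. Speed limits (rad/s): [2.57, 2.57, 3.01, 3.14, 3.14, 3.14].

INTERFACE

Orientations are given as a unit quaternion [w, x, y, z].
In Python, from rig import arm, cams gives the robot as it stands.
- The arm moves only by the shell command python3 -m handwheel 'ROWS'. ROWS is JSON, a list of rows, each a list of 7 numbers: the shift along the tool's x, y, z in m, then the turn, a rotation vector about the tool's x, y, z in degrees, then the opening, from 0 (shut) to 1 (fully open). In form: [[tx, ty, tz, wx, wy, wz, hand], ...]. A call has exactly 8 rows; each row is the pose to reach, as a shift and turn from the pose commanded when the call began, along the tool's axes at that moment; what a row does not reach only later rows make up. A row lasts 1/12 s, in which the tool goes at most 41.7 mm and 7.16 degrees, less where a joint would pass 70% of its speed; a pose out of reach is approached as far as the arm can. A call with a gripper value outside its range is refused whole. The fingers move at their own pace and stop on an object; the grip force is fixed at half the most. Time passes only in rows, so rows that repeat a pose let the fingers close, or fill a call up. It gives the time, the measured TCP pose, the force, the opening and the grip force at its end, in the units of the state.
- arm.read_state(): the state, without advancing time (a new reading comes with each control period).
- cams.snapshot(name): name is "scene" or "top"; returns (picture, depth): 480x640x3 uint8, red, green, blue; 480x640 float32, m along the optical axis (not along the pixel's ray), 0 where there is no reading.
- cams.get_calibration(name): a dict with "mtx" (3x3 intrinsics, pixels), "R" (3x3) and "t" (3): a world point X has camera coordinates R X + t. Camera axes: x right, y down, z forward; pixel columns grow to the right and rows downward; lengths in m; the calibration is good to about 2 mm. A picture is of the moment at which its call begins. get_calibration takes no time and is no camera call.
- arm.close_job(): hands the job in; it is judged then, once.
The state is a dict: "time_s": time; "joint_pos": joint angles; "qd": joint speeds; "joint_efforts": joint torques, N m; "tool_pos": TCP position; "tcp_rot": TCP orientation; "contact_force": force on the tool from outside, world axes, zero at the start; "wrist_torque": the same for the moment, N m; "finger_gap": opening from 0.0 (shut) to 1.0 (fully open); "finger_force": force on a finger pad.
Only numpy, scipy, OpenCV 4.12 (cv2) and the standard library are available. Lean on these libraries where they do the work, as an engineer would, in place of code of your own. Each camera call takes 0.05 s, during which the arm holds its last target. There are 200 camera calls.

TASK

The glue has cured on the black part in the bonding jig, so open the jig: slacken the brass wing nut (leave it on its bolt), swing the eyebolt out of the slotted end of the blue leaf and down until it lies level, then lift the leaf by its black side handle and lay it gently right back against its stop, without letting it drop or flinging it. Leave the black part lying in its nest, and do not disturb the glue bottle, spray can and scissors.

Things in the scene. Friction and masses are not known exactly. Their poses are not given: they have to be found in the camera images.
- jig: Leaf-type bonding jig screwed to the bench. Aluminium base plate 200 (x) x 110 (y) x 16 mm; origin at the centre of its underside, on the bench. x runs along the leaf from the eyebolt end (-x, towards the robot) to the leaf's hinge (+x); z up. Nothing stands higher than the leaf's top (82 mm) but the wing nut, bolt end, hinge cheeks (94 mm) and stop post (98 mm).
- bolt_pivot (a point): Pivot of the eyebolt, 105 mm from the jig's origin towards -x and 40 mm above the bench, between two dark steel cheeks 35 mm apart over their outsides and 54 mm high. The pivot pin lies along the jig's y.
- eyebolt (a joint): Swing of the eyebolt (10 mm shank, end 74 mm above the pivot), rad: 0 = upright in the slot, grows as its top swings to the jig's -x and down, 1.57 = level, at its stop. Stiff pin (0.035 N m): stays put when nearly upright, falls slowly to level by itself past about 0.5. While the nut is tight its washer catches on the leaf's end and the bolt cannot swing.
- nut_grip (a point): Grip point of the brass wing nut, on the bolt's axis, 30 mm above the nut's underside; 116 to 117 mm above the bench at the start. Two upright wings along this point's x, 66 mm over the tips, 12 mm thick (along y), from 22 mm below to 12 mm above this point, 11 mm gap between; bolt end 2 mm below this point at the start. Hub 28 mm wide, 18 high, on a 30 mm captive washer, 4 thick. z along the bolt.
- wingnut (a joint): Turn of the wing nut, rad: starts between 0 (hard down) and 0.6, grows as it is loosened (anticlockwise from above), stops at 6.28, so it cannot come off. Coarse multi-start thread: it rises 8 mm a turn (1.27 mm a rad). Takes about 0.15 N m to turn, stays where left. The washer clears the leaf's end, so that the bolt can swing out, at about 2.5 to 3.2 rad; loosen to 3.3 or more to be sure.
- leaf (a joint): Opening of the leaf, rad: 0 = shut (level), grows as its slotted end is lifted, 1.57 = upright, 1.80 = leaning back on its stop. Swings freely: let go, it falls shut below about 1.57 and falls on to its stop above. It cannot open while the bolt stands in the slot.
- leaf_hinge (a point): Axis of the leaf's hinge (along the jig's y), 65 mm from the jig's origin towards +x, 75 mm above the bench. The leaf is a blue flat bar 40 mm wide, 14 mm thick, weighing 0.35 kg, with a steel slotted end (slot 13 mm wide, open at the end, 189 mm from the hinge). Two cheeks beside the hinge are 64 mm over their outsides; the stop post stands behind it.
- leaf_handle (a point): Middle of the leaf's lifting handle: a black round bar, 16 mm in diameter, sticking out sideways from the leaf along the jig's -y, from 24 to 90 mm off the leaf's middle line, level with the leaf. This point is 58 mm off the middle line and 100 mm from the hinge axis (on the bolt's side), 75 mm above the bench when shut. It turns with the leaf.
- bracket_mid (a point): Glossy black bonded part in the nest under the leaf: cover plate 100 x 72 mm with a round foot, 40 mm high over all; point at its centre, 20 mm above its underside. Loose, to be left lying.
- glue_mid (a point): White glue bottle with a pointed nozzle, 42 mm in diameter, 118 mm high, standing beside the jig; point half-way up. To be left alone.
- spray_mid (a point): Blue and white spray can with a red cap, 52 mm in diameter, 140 mm high, standing beside the jig; point half-way up. To be left alone.
- scissors_mid (a point): Red-handled scissors lying flat, 160 mm long (x axis along the blades), 10 mm thick; point near the middle. To be left alone.

How it is judged:
By the outcome, as a careful person would: the job done as asked, in the order asked, and still so for the second after the job is handed in, with the robot touching nothing.
It also fails if it takes over 69 s, if anything falls off the work surface, if the arm or the gripper's body presses on something with over 40 N, if the wrist force passes 120 N, or if a joint passes its speed limit or range.

## Working session

There is one attempt and no reset: what is moved stays moved. The work goes in short steps, Python scripts to look and compute and a shell command to move; the robot and the scene stay as the last step left them, time stands still between calls to the robot, and variables do not carry over. Pictures are saved under pics/ and viewed, at most 10 in all, crops included, and the job is handed in when it is done.

```bash
mkdir -p pics; ls
python3 - <<'E'
from rig import arm,cams
import cv2,numpy as np
for n in("top","scene"):
    p,d=cams.snapshot(n); np.savez(f'pics/{n}0.npz',p=p,d=d); cv2.imwrite(f'pics/{n}0.png',p[:,:,::-1]); c=cams.get_calibration(n); print(n,c)
s=arm.read_state(); print(s)
E
```

```text
pics
top {'mtx': array([[477.35702577,   0.        , 318.28394292],
       [  0.        , 477.35702577, 239.5155459 ],
       [  0.        ,   0.        ,   1.        ]]), 'R': array([[ 0.0282969 , -0.99931885,  0.02368791],
       [-0.99077189, -0.03118155, -0.13190442],
       [ 0.1325532 , -0.01973683, -0.99097937]]), 't': array([0.01243599, 0.58147848, 0.9452888 ])}
scene {'mtx': array([[520.09747125,   0.        , 320.8087516 ],
       [  0.        , 520.09747125, 244.82472621],
       [  0.        ,   0.        ,   1.        ]]), 'R': array([[ 0.86179137,  0.5071796 ,  0.00919174],
       [ 0.3907909 , -0.65225459, -0.64949706],
       [-0.32341631,  0.563323  , -0.76030855]]), 't': array([-0.52845511, -0.13987634,  1.10893282])}
{'time_s': 0.1, 'joint_pos': array([-1.33571078e+00,  9.18043192e-02,  1.23182579e+00, -5.93015984e-06,
        1.81979407e+00, -5.66874840e-02]), 'qd': array([ 0.00138616, -0.00112122, -0.0050407 , -0.00043437,  0.00089721,
        0.00099848]), 'joint_efforts': array([ 1.86485122e-03, -4.60218215e+01, -4.19218361e+01, -1.02317308e-04,
        1.06582639e-02,  3.12914047e-06]), 'tool_pos': array([ 0.17252192, -0.57433943,  0.20741749]), 'tcp_rot': array([-9.11868341e-04,  9.89377113e-01,  1.45368805e-01, -8.44399601e-05]), 'contact_force': array([-0.92520122, -0.09134071,  0.50097823]), 'wrist_torque': array([ 0.03993574, -0.01018994,  0.01216859]), 'finger_force': 0.0, 'finger_gap': 1.0011361927927227}
```

View pics/top0.png

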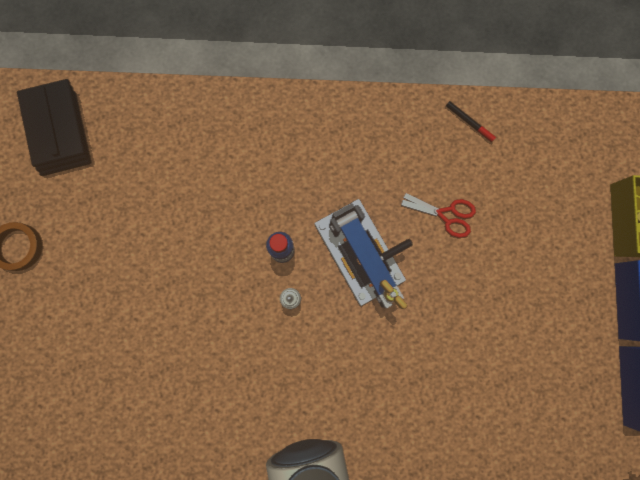

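View pics/scene0.png

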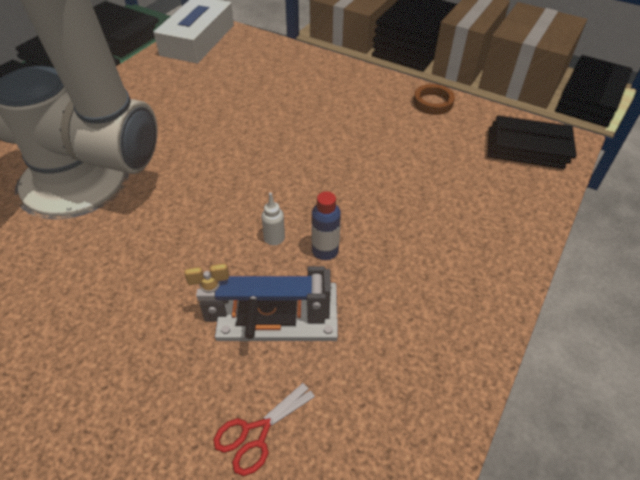

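The top view shows the jig around (362,252), with the nut near (393,294), the handle end near (411,242), the spray can at (279,246), the bottle at (290,298) and the scissors at (440,213). In the scene view the nut is near (207,275). Next I'll enlarge a crop of each.

Run:
```python
import cv2,numpy as np
a=np.load('pics/top0.npz')['p'][190:320,300:430,::-1]
b=np.load('pics/scene0.npz')['p'][245:355,175:350,::-1]
a=cv2.resize(a,(598,598),interpolation=2); cv2.imwrite('pics/tc.png',a)
b=cv2.resize(b,None,fx=4.5,fy=4.5,interpolation=2); cv2.imwrite('pics/sc.png',b)
```

```text
(no output)
```

View pics/tc.png

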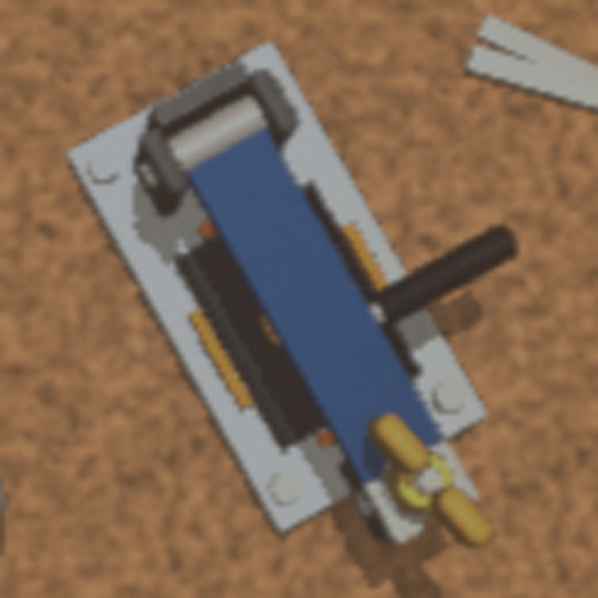

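The enlarged top view gives the base plate corners at (272,42), (70,150), (282,533) and (485,410). The wing tips are at (375,417) and (489,541), the bolt end at (429,479), and the handle runs from (385,308) to (510,240).

```bash
cat > h.py <<'E'
import numpy as np
from rig import arm,cams
from scipy.spatial.transform import Rotation as Ro
def bp(n,u,v,z):
    c=cams.get_calibration(n);r=c['R'].T@np.linalg.inv(c['mtx'])@[u,v,1];o=-c['R'].T@c['t']
    return o+r*(z-o[2])/r[2]
def proj(n,X):
    c=cams.get_calibration(n);p=c['mtx']@(c['R']@np.array(X)+c['t']);return p[:2]/p[2]
def tool():
    s=arm.read_state();return np.array(s['tool_pos']),Ro.from_quat(np.array(s['tcp_rot'])[[1,2,3,0]])
E
python3 - <<'E'
from h import *
f=lambda p,z:bp('top',300+(p[0]+.5)/4.6-.5,190+(p[1]+.5)/4.6-.5,z)
C=[f(p,.016) for p in((272,42),(70,150),(282,533),(485,410))]
print(np.round(C,4)); o=np.mean(C,0); 
ax=(C[0]+C[1]-C[2]-C[3])[:2]; yaw=np.arctan2(ax[1],ax[0])
ay=(C[1]+C[2]-C[0]-C[3])[:2]
print('o',o,'yaw',np.degrees(yaw),np.degrees(np.arctan2(ay[1],ay[0]))-90,np.linalg.norm(ax)/2,np.linalg.norm(ay)/2)
J=lambda x,y,z:np.array([o[0]+x*np.cos(yaw)-y*np.sin(yaw),o[1]+x*np.sin(yaw)+y*np.cos(yaw),z])
w1,w2=f((375,417),.125),f((489,541),.125);print('tips',w1,w2,(w1+w2)/2,np.degrees(np.arctan2(*(w1-w2)[1::-1])),np.linalg.norm(w1-w2))
print('bolt end',f((429,479),.114),'model',J(-.105,0,.114))
print('handle end',f((512,241),.075),'model',J(-.035,-.09,.075))
print('handle root',f((388,306),.075),'model',J(-.035,-.024,.075))
for n,p in(('spray',(279,241)),('glue',(290,298))): print(n,bp('top',*p,.14 if n=='spray' else .118))
P,R=tool();print(R.as_matrix().round(3))
for X in(J(-.105,0,.114),J(-.035,-.09,.075),J(-.1,-.055,.016),J(.1,-.055,.016)): print((proj('scene',X)-[175,245])*4.5)
E
```

```text
[[ 0.6744 -0.0546  0.016 ]
 [ 0.6206  0.0377  0.016 ]
 [ 0.4486 -0.063   0.016 ]
 [ 0.5067 -0.1546  0.016 ]]
o [ 0.56258578 -0.05861083  0.016     ] yaw 30.588666091956323 31.3175545776823 0.1972434173641331 0.1076791832249755
tips [ 0.49642735 -0.08765009  0.125     ] [ 0.44801247 -0.13419329  0.125     ] [ 0.47221991 -0.11092169  0.125     ] 43.87081442782295 0.06715854884215991
bolt end [ 0.47237799 -0.11174801  0.114     ] model [ 0.4721973 -0.1120423  0.114    ]
handle end [ 0.57676342 -0.15400378  0.075     ] model [ 0.57825469 -0.15389716  0.075     ]
handle root [ 0.54685747 -0.10045014  0.075     ] model [ 0.54466919 -0.09708154  0.075     ]
spray [0.56222148 0.10407114 0.14      ]
glue [0.45888272 0.08086154 0.118     ]
[[ 0.958  0.288 -0.   ]
 [ 0.288 -0.958  0.002]
 [ 0.    -0.002 -1.   ]]
[141.58044867 126.01443343]
[332.87950291 413.55004809]
[176.86279664 412.28954402]
[730.47693084 413.96986628]
```

View pics/sc.png

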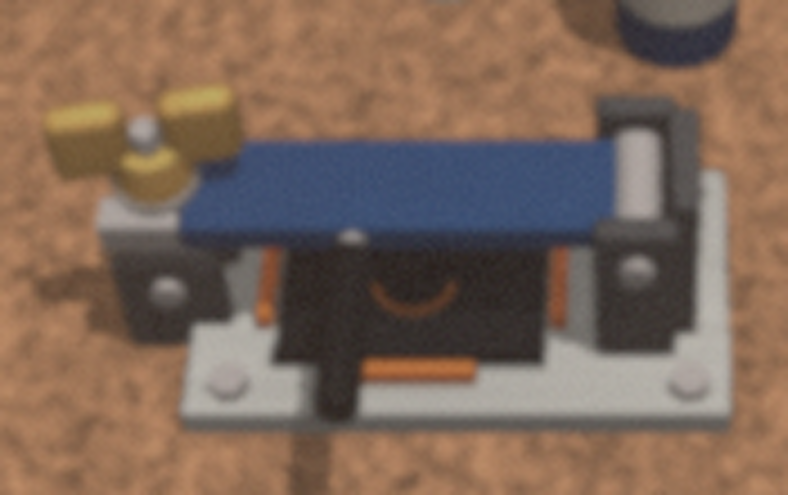

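The model and both images agree to about 2 mm: jig yaw is about 31°, the nut axis is at (0.4725,-0.112), and the wings lie at about 44°. Moving above the nut.

```bash
cat >> h.py <<'E'
def goal(pos,yaw,pitch=0):
    # yaw: world heading of tool x (deg), tool down; pitch: extra rotation about jig -y axis (deg), top leaning to jig -x
    P,R=tool();y=np.radians(31)
    T=Ro.from_rotvec(np.radians(-pitch)*np.array([-np.sin(y),np.cos(y),0]))*Ro.from_euler('z',yaw,degrees=True)*Ro.from_euler('x',180,degrees=True)
    s=arm.read_state();print('t',s['time_s'],'pos',P.round(4),'j',np.round(s['joint_pos'],3),'F',np.round(s['contact_force'],1),'gap',round(s['finger_gap'],3))
    print('shift',(R.inv().apply(np.array(pos)-P)).round(4),'rot',(R.inv()*T).as_rotvec(degrees=True).round(2))
E
python3 -m handwheel '[[0.2,-0.17,0.02,0,0,-14,1],[0.2,-0.17,0.02,0,0,-14,1],[0.2,-0.17,0.02,0,0,-14,1],[0.2,-0.17,0.02,0,0,-14,1],[0.2,-0.17,0.02,0,0,-14,1],[0.2,-0.17,0.02,0,0,-14,1],[0.2,-0.17,0.02,0,0,-14,1],[0.2,-0.17,0.02,0,0,-14,1]]'
python3 -c "
from h import *
goal([.4724,-.1118,.16],44)"
```

```text
time_s: 0.77
tool_pos: [0.3169, -0.3515, 0.1882]
tcp_rot: [-0.0, 0.964, 0.267, 0.0]
contact_force: [-0.2, -0.7, 0.4]
finger_gap: 0.999
finger_force: 0.0
t 0.7667 pos [ 0.3169 -0.3515  0.1882] j [-9.100e-01 -2.540e-01  1.593e+00  1.000e-03  1.803e+00  1.200e-01] F [-0.2 -0.7  0.4] gap 0.999
shift [ 0.2567 -0.1254  0.0285] rot [ -0.03  -0.06 -13.02]
```

```bash
python3 -m handwheel '[[0.257,-0.125,0.028,0,0,-13,1],[0.257,-0.125,0.028,0,0,-13,1],[0.257,-0.125,0.028,0,0,-13,1],[0.257,-0.125,0.028,0,0,-13,1],[0.257,-0.125,0.028,0,0,-13,1],[0.257,-0.125,0.028,0,0,-13,1],[0.257,-0.125,0.028,0,0,-13,1],[0.257,-0.125,0.028,0,0,-13,1]]'
python3 - <<'E'
from h import *
import cv2
goal([.4724,-.1118,.111],44)
a=cams.snapshot('top')[0][240:340,340:440,::-1];b=cams.snapshot('scene')[0][220:320,150:250,::-1]
cv2.imwrite('pics/g1.png',np.hstack([cv2.resize(i,(400,400),interpolation=2) for i in(a,b)]))
E
```

```text
time_s: 1.43
tool_pos: [0.4743, -0.1111, 0.1589]
tcp_rot: [-0.002, 0.927, 0.375, 0.0]
contact_force: [-0.5, -0.3, 0.2]
finger_gap: 1.001
finger_force: 0.0
t 1.4333 pos [ 0.4743 -0.1111  0.1589] j [-0.302 -0.217  1.614  0.003  1.747  0.501] F [-0.5 -0.3  0.2] gap 1.001
shift [-0.0019 -0.0007  0.0479] rot [-0.16 -0.07  0.04]
```

View pics/g1.png

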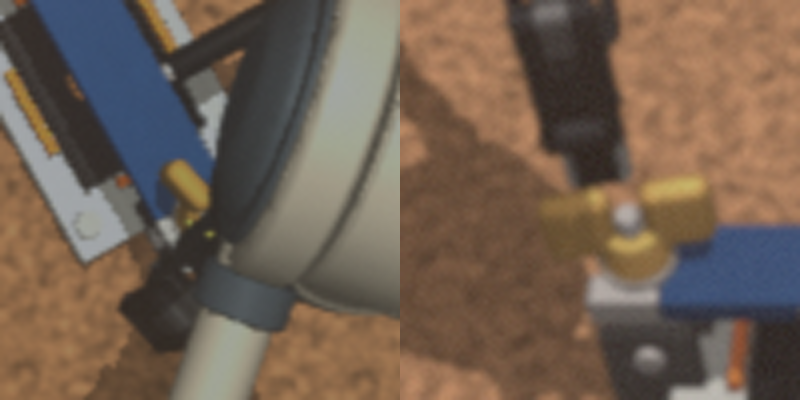

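The left half (top view) shows one finger at (165,300), on the far side of the wings. In the right half (scene view) a finger stands in line behind the nut at (625,215), so the tool is centred. Lowering and closing.

```bash
python3 -m handwheel '[[-0.002,-0.001,0.02,0,0,0,1],[-0.002,-0.001,0.04,0,0,0,1],[-0.002,-0.001,0.048,0,0,0,1],[-0.002,-0.001,0.048,0,0,0,1],[-0.002,-0.001,0.048,0,0,0,0.5],[-0.002,-0.001,0.048,0,0,0,0],[-0.002,-0.001,0.048,0,0,0,0],[-0.002,-0.001,0.048,0,0,0,0]]'
python3 -m handwheel '[[0,0,0,0,0,0,0],[0,0,0,0,0,0,0],[0,0,0,0,0,0,0],[0,0,0,0,0,0,0],[0,0,0,0,0,0,0],[0,0,0,0,0,0,0],[0,0,0,0,0,0,0],[0,0,0,0,0,0,0]]'
python3 -c "
from h import *
goal([.4724,-.1118,.111],144)"
```

```text
time_s: 2.2
tool_pos: [0.4707, -0.1166, 0.1137]
tcp_rot: [0.001, 0.928, 0.372, 0.001]
contact_force: [0.2, -0.1, -0.1]
finger_gap: 0.45
finger_force: 0.0
time_s: 2.87
tool_pos: [0.4702, -0.1162, 0.1125]
tcp_rot: [-0.0, 0.928, 0.372, -0.0]
contact_force: [0.5, 0.4, -1.0]
finger_gap: 0.001
finger_force: 0.0
t 2.8667 pos [ 0.4702 -0.1162  0.1125] j [-0.313 -0.222  1.7    0.     1.664  0.495] F [ 0.5  0.4 -1. ] gap 0.001
shift [ 0.0046 -0.0016  0.0015] rot [  -0.     -0.   -100.28]
```

Run:
```python
from h import *
import cv2
a=cams.snapshot('top')[0][240:340,340:440,::-1];b=cams.snapshot('scene')[0][220:320,150:250,::-1]
cv2.imwrite('pics/g2.png',np.hstack([cv2.resize(i,(400,400),interpolation=2) for i in(a,b)]))
```

```text
(no output)
```

View pics/g2.png

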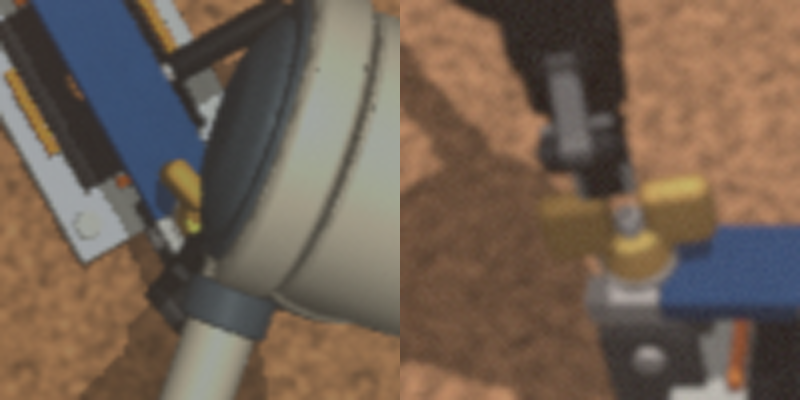

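Run:
```python
from h import *
P,R=tool()
for k in(0,.019,.05,.08): print(k,(proj('scene',P-R.apply([0,0,k]))-[150,220])*4+[400,0],(proj('top',P-R.apply([0,0,k]))-[340,240])*4)
c=cams.get_calibration('scene')
d=cams.snapshot('scene')[1]
def px(u,v):
    u0=150+(u-400)/4;v0=220+v/4;z=d[int(round(v0)),int(round(u0))]
    return c['R'].T@(np.linalg.inv(c['mtx'])@[u0,v0,1]*z-c['t'])
for p in((625,215),(575,225),(680,205),(600,180),(570,130),(600,60),(560,150),(630,150),(610,185)): print(p,px(*p).round(3))
```

```text
0 [615.55851915 219.66822249] [220.28043655 220.02997026]
0.019 [607.486371   189.43151137] [227.83193168 219.33593746]
0.05 [593.6639924  137.65554535] [240.87189586 218.13747773]
0.08 [579.45483333  84.43077424] [254.42238276 216.89209755]
(625, 215) [ 0.473 -0.113  0.114]
(575, 225) [ 0.461 -0.128  0.116]
(680, 205) [ 0.493 -0.103  0.122]
(600, 180) [ 0.479 -0.126  0.153]
(570, 130) [ 0.506 -0.155  0.229]
(600, 60) [ 0.488 -0.12   0.22 ]
(560, 150) [ 0.508 -0.163  0.228]
(630, 150) [ 0.382 -0.024  0.002]
(610, 185) [ 0.481 -0.123  0.149]
```

Run:
```python
from h import *
c=cams.get_calibration('scene')
p,d=cams.snapshot('scene')
v,u=np.mgrid[256:280,186:228]
X=((np.linalg.inv(c['mtx'])@np.stack([u.ravel(),v.ravel(),np.ones(u.size)]))*d[256:280,186:228].ravel()-c['t'][:,None])
W=(c['R'].T@X).reshape(3,*u.shape)
print('cols',list(range(186,228,2)))
for i in range(0,24,1): print(256+i,*[f'{1000*W[2,i,j]:4.0f}' for j in range(0,42,2)])
for n in('gray',):
  for i in range(0,24,2): print(256+i,*[f'{p[256+i,186+j,0]:3d}/{p[256+i,186+j,2]:<3d}' for j in range(0,42,2)])
```

```text
cols [186, 188, 190, 192, 194, 196, 198, 200, 202, 204, 206, 208, 210, 212, 214, 216, 218, 220, 222, 224, 226]
256  228  229  227  227  229  228  228  228  228  224  189    2    1   -0    3   -0    1   -2   -0    0   -2
257  228  229  228  227  227  227  226  226  225  208  189    1   -2   -1    1   -1   -1    2    2    0    2
258  228  228  226  226  227  226  226  224  223  210  159    2   -1    0   -1    1    1    2    1   -2   -2
259  228  227  225  227  225  224  224  224  223  213  157   -2   -0   -0    1    1   -1   -0    2   -0   -0
260  226  226  224  225  223  222  223  222  215  202  182    1   -1   -0   -2    1   -0    2    0   -0   -0
261  225  223  223  222  221  214  204  162  163  157  152    0    4   -0    4   -0   -1   -0   -1   -0   -1
262  223  221  216  204  162  162  161  161  158  157  150   -0    1    2    1    1    2    1    2    1   -1
263   -2  195    0    2  151  159  159  156  158  156  147   -1    1   -0   -0   -1    0  128  126  126    1
264    1    1    1    3  150  157  157  156  155  155  145  142    1   -2  126  127  126  128  130  128    0
265    2
[... 2989 characters left out ...]
0/65  118/59 
272 133/63  137/65  138/65  135/65  135/67  127/61  127/63  107/53  112/63  131/94  122/104 142/119 120/83  115/56  123/62  121/60  119/58  119/59  121/60  120/61  114/57 
274 116/59  123/62  117/59  112/55  112/56  110/56  107/53  101/51   94/54  113/95  123/112 135/122 110/88  107/56  116/56  116/59  116/57  117/56  117/61  120/61  113/58 
276 101/48  104/52  102/50  102/50  104/51  104/54  106/53  100/48   94/54  100/83  126/116 125/115 117/92  106/56  112/53  115/57  116/59  118/60  118/60  115/56  113/56 
278  99/51  105/53  103/51  102/52  101/48  103/53  105/52  104/52   96/47  116/73  118/92  128/103 154/90  156/80  124/62  112/56  113/56  111/55  114/59  109/56  106/59
```

Background is visible between the wings at (205,269). So the shut fingertips are still above the wings, about 16 mm or more higher than the reported TCP. I'll reopen, correct sideways, go lower and close again.

```bash
python3 -m handwheel '[[0.0046,-0.0016,0,0,0,0,1],[0.0046,-0.0016,0,0,0,0,1],[0.0046,-0.0016,0,0,0,0,1],[0.0046,-0.0016,0,0,0,0,1],[0.0046,-0.0016,0,0,0,0,1],[0.0046,-0.0016,0,0,0,0,1],[0.0046,-0.0016,0.008,0,0,0,1],[0.0046,-0.0016,0.016,0,0,0,1]]'
python3 -m handwheel '[[0,0,0,0,0,0,0],[0,0,0,0,0,0,0],[0,0,0,0,0,0,0],[0,0,0,0,0,0,0],[0,0,0,0,0,0,0],[0,0,0,0,0,0,0],[0,0,0,0,0,0,0],[0,0,0,0,0,0,0]]'
python3 -m handwheel '[[0,0,0,0,0,0,0],[0,0,0,0,0,0,0],[0,0,0,0,0,0,0],[0,0,0,0,0,0,0],[0,0,0,0,0,0,0],[0,0,0,0,0,0,0],[0,0,0,0,0,0,0],[0,0,0,0,0,0,0]]'
python3 -c "
from h import *
goal([.4724,-.1118,.111],144)"
```

```text
time_s: 3.73
tool_pos: [0.4727, -0.112, 0.0963]
tcp_rot: [0.0, 0.928, 0.372, 0.0]
contact_force: [0.5, 0.4, 0.9]
finger_gap: 1.005
finger_force: 0.0
time_s: 4.4
tool_pos: [0.4724, -0.1117, 0.097]
tcp_rot: [-0.0, 0.928, 0.372, 0.0]
contact_force: [-2.4, 2.0, 3.3]
finger_gap: 0.112
finger_force: 58.5
time_s: 5.07
tool_pos: [0.4725, -0.1118, 0.097]
tcp_rot: [0.0, 0.928, 0.372, 0.0]
contact_force: [-2.3, 1.3, 5.7]
finger_gap: 0.105
finger_force: 58.7
t 5.0667 pos [ 0.4725 -0.1118  0.097 ] j [-0.303 -0.215  1.721  0.     1.635  0.505] F [-2.3  1.3  5.7] gap 0.105
shift [-0.0001 -0.     -0.014 ] rot [ 3.0000e-02 -1.0000e-02 -1.0028e+02]
```

Wings gripped (gap 0.105, 58 N). Now loosening.

```bash
for i in 1 2; do python3 -m handwheel '[[0,0,-0.0002,0,0,-7,0],[0,0,-0.0004,0,0,-14,0],[0,0,-0.0005,0,0,-21,0],[0,0,-0.0006,0,0,-28,0],[0,0,-0.0008,0,0,-35,0],[0,0,-0.0009,0,0,-42,0],[0,0,-0.0011,0,0,-49,0],[0,0,-0.0011,0,0,-50,0]]'; done
python3 -c "
from h import *
goal([.4724,-.1118,.0992],144)
print(arm.read_state()['wrist_torque'])"
```

```text
time_s: 5.73
tool_pos: [0.4723, -0.1117, 0.0981]
tcp_rot: [-0.0, 0.681, 0.732, 0.0]
contact_force: [-3.4, 2.8, 5.9]
finger_gap: 0.113
finger_force: 58.8
time_s: 6.4
tool_pos: [0.472, -0.1117, 0.0992]
tcp_rot: [-0.0, 0.308, 0.951, 0.0]
contact_force: [-5.3, 2.9, 6.0]
finger_gap: 0.108
finger_force: 58.8
t 6.4 pos [ 0.472  -0.1117  0.0992] j [-0.303 -0.216  1.718  0.     1.64  -1.247] F [-5.3  2.9  6. ] gap 0.108
shift [-0.0003  0.0002 -0.    ] rot [-0.01 -0.04  0.08]
[ 0.5319837   0.83985218 -0.17499969]
```

```bash
python3 -m handwheel '[[0,0,0,0,0,0,1],[0,0,0,0,0,0,1],[0,0,0,0,0,0,1],[0,0,0,0,0,0,1],[0,0,0,0,0,0,1],[0,0,0,0,0,0,1],[0,0,-0.02,0,0,0,1],[0,0,-0.04,0,0,0,1]]'
for i in 1 2 3; do python3 -m handwheel '[[0,0,0,0,0,7.1,1],[0,0,0,0,0,14.2,1],[0,0,0,0,0,21.3,1],[0,0,0,0,0,28.4,1],[0,0,0,0,0,35.5,1],[0,0,0,0,0,42.6,1],[0,0,0,0,0,49.7,1],[0,0,0,0,0,56,1]]'; done
python3 -m handwheel '[[0,0,0.01,0,0,6,1],[0,0,0.02,0,0,12,1],[0,0,0.03,0,0,12,1],[0,0,0.04,0,0,12,1],[0,0,0.04,0,0,12,1],[0,0,0.04,0,0,12,0],[0,0,0.04,0,0,12,0],[0,0,0.04,0,0,12,0]]'
python3 -m handwheel '[[0,0,0,0,0,0,0],[0,0,0,0,0,0,0],[0,0,0,0,0,0,0],[0,0,0,0,0,0,0],[0,0,0,0,0,0,0],[0,0,0,0,0,0,0],[0,0,0,0,0,0,0],[0,0,0,0,0,0,0]]'
python3 -c "
from h import *
goal([.4724,-.1118,.0992],-36)"
```

```text
time_s: 7.07
tool_pos: [0.4715, -0.1116, 0.1376]
tcp_rot: [-0.002, 0.311, 0.95, -0.0]
contact_force: [-0.0, -0.6, 0.8]
finger_gap: 1.003
finger_force: 0.0
time_s: 7.73
tool_pos: [0.4725, -0.1119, 0.1386]
tcp_rot: [0.0, 0.723, 0.691, 0.0]
contact_force: [0.4, -0.4, 0.3]
finger_gap: 1.004
finger_force: 0.0
time_s: 8.4
tool_pos: [0.4725, -0.1119, 0.1386]
tcp_rot: [0.0, 0.963, 0.27, 0.0]
contact_force: [-1.3, 0.6, -0.3]
finger_gap: 1.0
finger_force: 0.0
time_s: 9.07
tool_pos: [0.4725, -0.1119, 0.1387]
tcp_rot: [0.0, 0.977, -0.213, 0.0]
contact_force: [-0.5, -0.4, -0.4]
finger_gap: 1.003
finger_force: 0.0
time_s: 9.73
tool_pos: [0.4728, -0.112, 0.0994]
tcp_rot: [0.0, 0.95, -0.311, 0.001]
contact_force: [-0.0, 0.0, 0.7]
finger_gap: 0.606
finger_force: 0.0
time_s: 10.4
tool_pos: [0.4726, -0.1121, 0.0992]
tcp_rot: [0.0, 0.95, -0.311, 0.0]
contact_force: [-2.0, -1.0, 5.1]
finger_gap: 0.108
finger_force: 58.8
t 10.4 pos [ 0.4726 -0.1121  0.0992] j [-0.303 -0.215  1.718 -0.     1.638  1.901] F [-2.  -1.   5.1] gap 0.108
shift [-0.0003 -0.0001  0.    ] rot [-0.   -0.05 -0.29]
```

```bash
for i in 1 2; do python3 -m handwheel '[[0,0,-0.0002,0,0,-7,0],[0,0,-0.0004,0,0,-14,0],[0,0,-0.0005,0,0,-21,0],[0,0,-0.0006,0,0,-28,0],[0,0,-0.0008,0,0,-35,0],[0,0,-0.0009,0,0,-42,0],[0,0,-0.0011,0,0,-49,0],[0,0,-0.0011,0,0,-50,0]]'; done
python3 - <<'E'
from h import *
P,R=tool()
y=np.radians(31);piv=np.array([.4724,-.112,.04]);ax=np.array([-np.sin(y),np.cos(y),0])
for a in(10,20,30,40,50):
    q=Ro.from_rotvec(-np.radians(a)*ax);N=piv+q.apply(P-piv)
    print(a,N.round(3),R.inv().apply(N-P).round(4),'rot',(R.inv()*q*R).as_rotvec(degrees=True).round(2))
goal([.4724,-.1118,.0992],64);print(arm.read_state()['wrist_torque'])
E
```

```text
time_s: 11.07
tool_pos: [0.4727, -0.1116, 0.1003]
tcp_rot: [-0.0, 0.993, 0.122, 0.001]
contact_force: [-1.7, 0.4, 4.8]
finger_gap: 0.106
finger_force: 58.9
time_s: 11.73
tool_pos: [0.4724, -0.1113, 0.1014]
tcp_rot: [-0.0, 0.848, 0.53, 0.0]
contact_force: [-2.1, 2.2, 6.4]
finger_gap: 0.115
finger_force: 59.0
10 [ 0.463 -0.117  0.101] [-0.009  -0.0058  0.0009] rot [-5.44  8.39 -0.01]
20 [ 0.454 -0.122  0.098] [-0.0177 -0.0114  0.0035] rot [-10.88  16.78  -0.02]
30 [ 0.446 -0.127  0.093] [-0.0258 -0.0167  0.008 ] rot [-1.633e+01  2.517e+01 -2.000e-02]
40 [ 0.439 -0.132  0.087] [-0.0332 -0.0215  0.0141] rot [-2.177e+01  3.356e+01 -3.000e-02]
50 [ 0.432 -0.136  0.08 ] [-0.0396 -0.0257  0.0216] rot [-2.721e+01  4.195e+01 -4.000e-02]
t 11.7333 pos [ 0.4724 -0.1113  0.1014] j [-3.020e-01 -2.160e-01  1.714e+00  1.000e-03  1.643e+00  1.520e-01] F [-2.1  2.2  6.4] gap 0.115
shift [-0.0005  0.0002  0.0022] rot [-0.01 -0.06 -0.03]
[ 0.37610739  0.40295491 -0.13518151]
```

```bash
python3 -m handwheel '[[-0.0023,-0.0015,0.0001,-1.36,2.1,0,0],[-0.0046,-0.003,0.0003,-2.72,4.2,0,0],[-0.0068,-0.0044,0.0006,-4.08,6.3,0,0],[-0.009,-0.0058,0.0009,-5.44,8.39,0,0],[-0.0112,-0.0072,0.0014,-6.8,10.49,0,0],[-0.0134,-0.0087,0.002,-8.16,12.59,0,0],[-0.0156,-0.01,0.0027,-9.52,14.69,0,0],[-0.0177,-0.0114,0.0035,-10.88,16.78,0,0]]'
python3 - <<'E'
from h import *
P,R=tool()
y=np.radians(31);piv=np.array([.4724,-.112,.04]);ax=np.array([-np.sin(y),np.cos(y),0])
for a in(5,10,15,20,25):
    q=Ro.from_rotvec(-np.radians(a)*ax);N=piv+q.apply(P-piv)
    print(a,N.round(3),R.inv().apply(N-P).round(4),'rot',(R.inv()*q*R).as_rotvec(degrees=True).round(2))
goal(P,64)
E
```

```text
time_s: 12.4
tool_pos: [0.4544, -0.1221, 0.098]
tcp_rot: [0.003, 0.837, 0.519, 0.175]
contact_force: [-2.8, 1.0, 4.9]
finger_gap: 0.105
finger_force: 58.9
5 [ 0.45  -0.125  0.096] [-0.0045 -0.0029  0.0002] rot [-2.7   4.21  0.  ]
10 [ 0.446 -0.127  0.094] [-0.009  -0.0058  0.0008] rot [-5.39  8.42  0.01]
15 [ 0.442 -0.13   0.091] [-0.0134 -0.0086  0.002 ] rot [-8.090e+00  1.263e+01  1.000e-02]
20 [ 0.438 -0.132  0.087] [-0.0178 -0.0114  0.0035] rot [-10.79  16.84   0.02]
25 [ 0.435 -0.134  0.084] [-0.0219 -0.0141  0.0055] rot [-1.348e+01  2.105e+01  2.000e-02]
t 12.4 pos [ 0.4544 -0.1221  0.098 ] j [-0.58  -0.482  1.966  0.316  1.502 -0.117] F [-2.8  1.   4.9] gap 0.105
shift [0. 0. 0.] rot [ 10.98 -16.93  -0.37]
```

Forces are low and the bolt is coming free. Repeating for another 20°.

```bash
python3 -m handwheel '[[-0.0023,-0.0015,0.0001,-1.36,2.1,0,0],[-0.0046,-0.003,0.0003,-2.72,4.2,0,0],[-0.0068,-0.0044,0.0006,-4.08,6.3,0,0],[-0.009,-0.0058,0.0009,-5.44,8.39,0,0],[-0.0112,-0.0072,0.0014,-6.8,10.49,0,0],[-0.0134,-0.0087,0.002,-8.16,12.59,0,0],[-0.0156,-0.01,0.0027,-9.52,14.69,0,0],[-0.0177,-0.0114,0.0035,-10.88,16.78,0,0]]'
python3 -c "
from h import *
goal([.4324,-.1358,.08],64)"
```

```text
time_s: 13.07
tool_pos: [0.4382, -0.1319, 0.0873]
tcp_rot: [0.006, 0.798, 0.495, 0.343]
contact_force: [-4.3, 1.8, 4.0]
finger_gap: 0.11
finger_force: 58.8
t 13.0667 pos [ 0.4382 -0.1319  0.0873] j [-0.915 -0.613  2.184  0.697  1.495 -0.482] F [-4.3  1.8  4. ] gap 0.11
shift [-0.0086 -0.0051  0.0011] rot [ 21.86 -33.68  -0.35]
```

```bash
python3 -m handwheel '[[0,0,0,0,0,0,1],[0,0,0,0,0,0,1],[0,0,0,0,0,0,1],[0,0,0,0,0,0,1],[0,0,0,0,0,0,1],[0,0,-0.02,0,0,0,1],[0,0,-0.05,0,0,0,1],[0,0,-0.08,0,0,0,1]]'
python3 - <<'E'
from h import *
import cv2
goal([.455,-.16,.2],64)
a=cams.snapshot('top')[0][230:350,330:450,::-1];b=cams.snapshot('scene')[0][200:350,150:350,::-1]
cv2.imwrite('pics/g3.png',np.hstack([cv2.resize(i,None,fx=400/i.shape[1]*(.75 if i.shape[1]==120 else 1),fy=400/i.shape[1]*(.75 if i.shape[1]==120 else 1),interpolation=2) for i in(a,b)]))
E
```

```text
time_s: 13.73
tool_pos: [0.3937, -0.1576, 0.1484]
tcp_rot: [0.005, 0.798, 0.497, 0.342]
contact_force: [0.1, -0.3, -0.3]
finger_gap: 0.999
finger_force: 0.0
t 13.7333 pos [ 0.3937 -0.1576  0.1484] j [-1.063 -0.663  2.104  0.703  1.692 -0.514] F [ 0.1 -0.3 -0.3] gap 0.999
shift [ 0.0427  0.0675 -0.0066] rot [ 21.71 -33.57  -0.18]
```

View pics/g3.png

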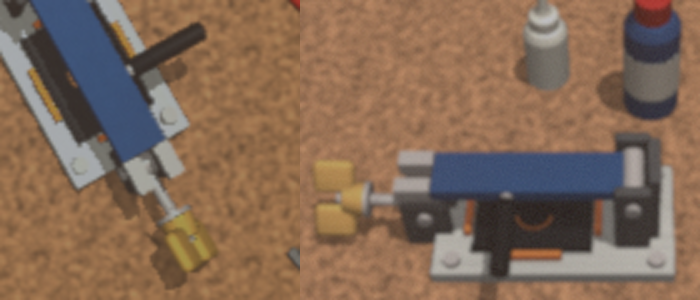

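The picture shows the bolt level with the nut still on it (nut at (190,235) in the left half, (340,195) in the right) and the leaf slot empty. Next I'll work out the handle approach, with the gripper leaning away from the leaf.

```bash
cat >> h.py <<'E'
Y=np.radians(31);JX=np.array([np.cos(Y),np.sin(Y),0]);JY=np.array([-np.sin(Y),np.cos(Y),0]);Z=np.array([0,0,1.])
L=np.radians(20);TZ=np.sin(L)*JY-np.cos(L)*Z;TX=np.cos(L)*JY+np.sin(L)*Z
RH=Ro.from_matrix(np.stack([TX,JX,TZ],1));H=np.array([.5626,-.0586,.075])-.035*JX-.072*JY
def gh(pos):
    P,R=tool();s=arm.read_state();print('t',s['time_s'],'pos',P.round(4),'j',np.round(s['joint_pos'],2),'F',np.round(s['contact_force'],1),'gap',round(s['finger_gap'],3))
    print('shift',R.inv().apply(np.array(pos)-P).round(4),'rot',(R.inv()*RH).as_rotvec(degrees=True).round(2))
E
python3 -c "
from h import *
print(np.linalg.det(RH.as_matrix()),H)
gh(H-.11*TZ); P,R=tool();print('up',R.inv().apply([0,0,.08]))"
```

```text
0.9999999999999999 [ 0.56968189 -0.13834238  0.075     ]
t 13.8333 pos [ 0.3943 -0.1607  0.1525] j [-1.07 -0.66  2.1   0.7   1.69 -0.51] F [ 0.5 -0.4  0.4] gap 0.996
shift [0.0593 0.1671 0.0852] rot [ 45.54  -1.69 -47.32]
up [ 0.04284585  0.02842541 -0.06128808]
```

```bash
python3 -m handwheel '[[0.02,0.014,-0.03,0,0,0,1],[0.043,0.028,-0.061,0,0,0,1],[0.102,0.195,0.024,45.5,-1.7,-47.3,1],[0.102,0.195,0.024,45.5,-1.7,-47.3,1],[0.102,0.195,0.024,45.5,-1.7,-47.3,1],[0.102,0.195,0.024,45.5,-1.7,-47.3,1],[0.102,0.195,0.024,45.5,-1.7,-47.3,1],[0.102,0.195,0.024,45.5,-1.7,-47.3,1]]'
python3 -c "
from h import *
gh(H-.11*TZ)"
```

```text
time_s: 14.5
tool_pos: [0.5932, -0.1671, 0.2508]
tcp_rot: [-0.095, 0.633, 0.743, 0.196]
contact_force: [-0.5, -1.0, 0.5]
finger_gap: 0.999
finger_force: 0.0
t 14.5 pos [ 0.5932 -0.1671  0.2508] j [-0.57  0.2   1.1   0.45  1.95 -0.59] F [-0.5 -1.   0.5] gap 0.999
shift [-0.0306 -0.0169  0.0636] rot [ 17.84  -1.14 -18.55]
```

```bash
python3 -m handwheel '[[-0.031,-0.017,0.064,17.8,-1.1,-18.5,1],[-0.031,-0.017,0.064,17.8,-1.1,-18.5,1],[-0.031,-0.017,0.064,17.8,-1.1,-18.5,1],[-0.031,-0.017,0.064,17.8,-1.1,-18.5,1],[-0.031,-0.017,0.064,17.8,-1.1,-18.5,1],[-0.031,-0.017,0.064,17.8,-1.1,-18.5,1],[-0.031,-0.017,0.064,17.8,-1.1,-18.5,1],[-0.031,-0.017,0.064,17.8,-1.1,-18.5,1]]'
python3 - <<'E'
from h import *
import cv2
cams.snapshot('top')
gh(H+.03*TZ)
b=cams.snapshot('scene')[0][200:350,150:350,::-1]
cv2.imwrite('pics/g4.png',cv2.resize(b,None,fx=4,fy=4,interpolation=2))
print([ (proj('scene',x)-[150,200])*4 for x in(H,tool()[0])])
E
```

```text
time_s: 15.17
tool_pos: [0.5848, -0.1726, 0.1808]
tcp_rot: [-0.149, 0.489, 0.855, 0.087]
contact_force: [0.1, -0.1, -0.6]
finger_gap: 0.999
finger_force: 0.0
t 15.2167 pos [ 0.5847 -0.1728  0.1809] j [-0.46  0.38  0.99  0.22  2.06 -0.91] F [-0.3  0.1  0.3] gap 0.998
shift [-0.001   0.004   0.1423] rot [ 0.37  0.09 -0.46]
[array([401.40989444, 506.6685703 ]), array([347.18386747, 433.92716216])]
```

View pics/g4.png

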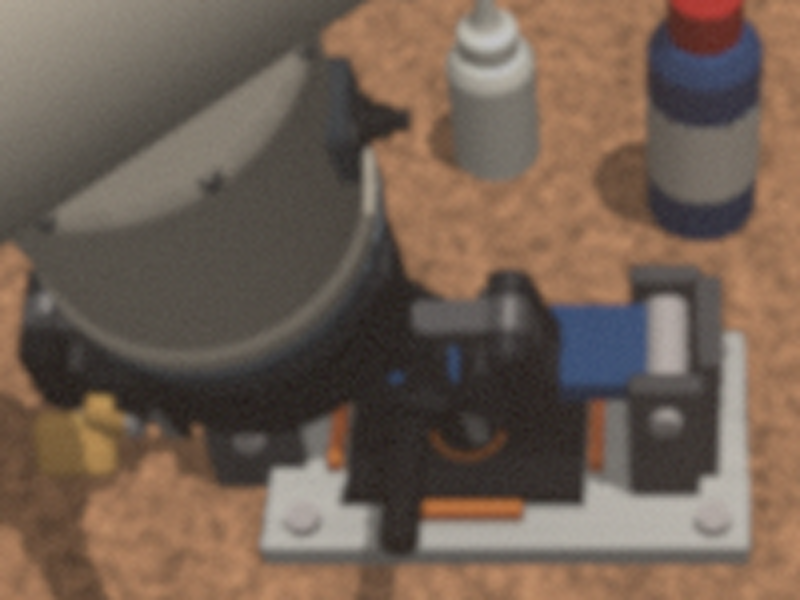

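The handle bar runs from (410,410) to (400,545), with the projected grasp point at (401,507) and the right finger at (490,430), so it will straddle the bar. Descending and gripping.

```bash
python3 -m handwheel '[[-0.001,0.004,0.03,0.4,0,-0.4,1],[-0.001,0.004,0.06,0.4,0,-0.4,1],[-0.001,0.004,0.085,0.4,0,-0.4,1],[-0.001,0.004,0.105,0.4,0,-0.4,1],[-0.001,0.004,0.12,0.4,0,-0.4,1],[-0.001,0.004,0.132,0.4,0,-0.4,1],[-0.001,0.004,0.141,0.4,0,-0.4,1],[-0.001,0.004,0.141,0.4,0,-0.4,1]]'
python3 -m handwheel '[[0,0,0,0,0,0,0],[0,0,0,0,0,0,0],[0,0,0,0,0,0,0],[0,0,0,0,0,0,0],[0,0,0,0,0,0,0],[0,0,0,0,0,0,0],[0,0,0,0,0,0,0],[0,0,0,0,0,0,0]]'
python3 -c "
from h import *
gh(H+.03*TZ);print(arm.read_state()['finger_force'])"
```

```text
time_s: 15.93
tool_pos: [0.5636, -0.129, 0.0458]
tcp_rot: [-0.153, 0.485, 0.857, 0.084]
contact_force: [-0.5, -0.0, -0.4]
finger_gap: 1.003
finger_force: 0.0
time_s: 16.6
tool_pos: [0.5643, -0.1301, 0.0479]
tcp_rot: [-0.152, 0.485, 0.857, 0.084]
contact_force: [-3.9, -3.6, 4.1]
finger_gap: 0.162
finger_force: 58.9
t 16.6 pos [ 0.5643 -0.1301  0.0479] j [-0.41  0.32  1.29  0.2   1.81 -0.93] F [-3.9 -3.6  4.1] gap 0.162
shift [-0.      0.0004  0.0012] rot [-0.18  0.05  0.  ]
58.86466920375824
```

Run:
```python
import numpy as np
f=lambda p:np.array([.1*np.sin(p)*.342,.1*(1-np.cos(p)),-.1*np.sin(p)*.94])
for c in range(6):
    a=np.radians(17.17*c)
    print(c,[ (1000*(f(a+np.radians(17.17*k/8))-f(a))).round(1).tolist() for k in range(1,9)])
```

```text
0 [[1.3, 0.1, -3.5], [2.6, 0.3, -7.0], [3.8, 0.6, -10.5], [5.1, 1.1, -14.0], [6.4, 1.7, -17.5], [7.6, 2.5, -20.9], [8.9, 3.4, -24.4], [10.1, 4.5, -27.7]]
1 [[1.2, 1.2, -3.3], [2.4, 2.5, -6.6], [3.6, 3.9, -9.9], [4.8, 5.5, -13.1], [5.9, 7.2, -16.2], [7.0, 9.0, -19.3], [8.1, 10.9, -22.3], [9.2, 13.0, -25.3]]
2 [[1.0, 2.2, -2.9], [2.1, 4.5, -5.7], [3.0, 6.8, -8.4], [4.0, 9.3, -11.0], [4.9, 11.9, -13.5], [5.8, 14.6, -16.0], [6.7, 17.4, -18.3], [7.5, 20.3, -20.5]]
3 [[0.8, 3.0, -2.1], [1.5, 6.0, -4.2], [2.2, 9.2, -6.1], [2.9, 12.4, -7.9], [3.5, 15.7, -9.6], [4.1, 19.0, -11.2], [4.6, 22.4, -12.7], [5.1, 25.9, -14.0]]
4 [[0.4, 3.5, -1.2], [0.8, 7.1, -2.3], [1.2, 10.7, -3.3], [1.5, 14.3, -4.1], [1.8, 18.0, -4.8], [2.0, 21.7, -5.4], [2.1, 25.4, -5.9], [2.3, 29.1, -6.2]]
5 [[0.1, 3.7, -0.2], [0.1, 7.5, -0.2], [0.1, 11.2, -0.2], [-0.0, 15.0, 0.0], [-0.1, 18.7, 0.4], [-0.3, 22.4, 0.8], [-0.5, 26.1, 1.4], [-0.8, 29.8, 2.2]]
```

```bash
python3 -m handwheel '[[0.0013,0.0001,-0.0035,0,0,0,0],[0.0026,0.0003,-0.007,0,0,0,0],[0.0038,0.0006,-0.0105,0,0,0,0],[0.0051,0.0011,-0.014,0,0,0,0],[0.0064,0.0017,-0.0175,0,0,0,0],[0.0076,0.0025,-0.0209,0,0,0,0],[0.0089,0.0034,-0.0244,0,0,0,0],[0.0101,0.0045,-0.0277,0,0,0,0]]'
python3 -c "
from h import *
gh(H+.03*TZ);print(arm.read_state()['wrist_torque'])"
```

```text
time_s: 17.27
tool_pos: [0.567, -0.1281, 0.0759]
tcp_rot: [-0.153, 0.485, 0.857, 0.083]
contact_force: [-6.9, -6.7, -4.5]
finger_gap: 0.155
finger_force: 58.5
t 17.2667 pos [ 0.567  -0.1281  0.0759] j [-0.4   0.31  1.25  0.21  1.86 -0.91] F [-6.9 -6.7 -4.5] gap 0.155
shift [-0.0098 -0.0028  0.0274] rot [-0.36 -0.04 -0.08]
[-1.67459898  1.08536323  0.79688671]
```

Forces are modest, so I'll keep following the arc.

```bash
python3 -m handwheel '[[0.0012,0.0012,-0.0033,0,0,0,0],[0.0024,0.0025,-0.0066,0,0,0,0],[0.0036,0.0039,-0.0099,0,0,0,0],[0.0048,0.0055,-0.0131,0,0,0,0],[0.0059,0.0072,-0.0162,0,0,0,0],[0.007,0.009,-0.0193,0,0,0,0],[0.0081,0.0109,-0.0223,0,0,0,0],[0.0092,0.013,-0.0253,0,0,0,0]]'
python3 -m handwheel '[[0.001,0.0022,-0.0029,0,0,0,0],[0.0021,0.0045,-0.0057,0,0,0,0],[0.003,0.0068,-0.0084,0,0,0,0],[0.004,0.0093,-0.011,0,0,0,0],[0.0049,0.0119,-0.0135,0,0,0,0],[0.0058,0.0146,-0.016,0,0,0,0],[0.0067,0.0174,-0.0183,0,0,0,0],[0.0075,0.0203,-0.0205,0,0,0,0]]'
python3 - <<'E'
from h import *
import cv2
gh(H+.03*TZ)
a=cams.snapshot('scene')[0][150:350,150:350,::-1]
cv2.imwrite('pics/g5.png',cv2.resize(a,(600,600),interpolation=2))
E
```

```text
time_s: 17.93
tool_pos: [0.5767, -0.1224, 0.1039]
tcp_rot: [-0.154, 0.486, 0.857, 0.082]
contact_force: [-13.2, -9.0, 2.3]
finger_gap: 0.157
finger_force: 58.5
time_s: 18.6
tool_pos: [0.5936, -0.1127, 0.1291]
tcp_rot: [-0.153, 0.486, 0.857, 0.081]
contact_force: [-18.1, -11.6, 15.6]
finger_gap: 0.15
finger_force: 58.6
t 18.6 pos [ 0.5936 -0.1127  0.1291] j [-0.37  0.35  1.11  0.22  1.95 -0.85] F [-18.1 -11.6  15.6] gap 0.15
shift [-0.0276 -0.0329  0.0778] rot [-0.51  0.04 -0.21]
```

View pics/g5.png

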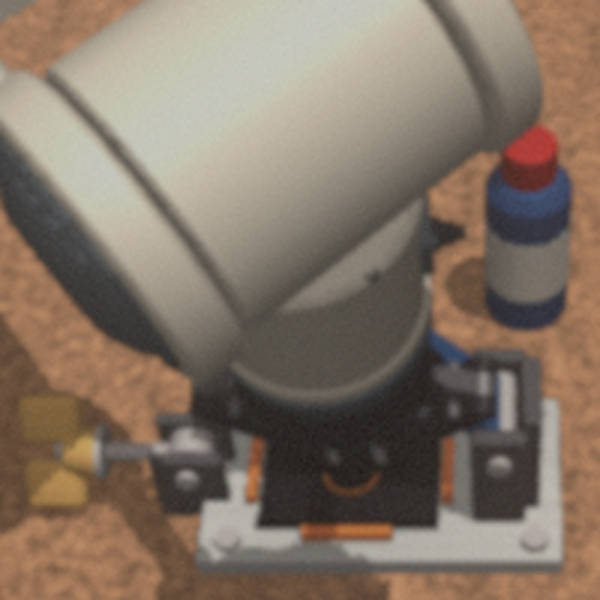

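The leaf is open about 51°, with its blue edge at (450,345), and the bolt is still level. The force is radially outward and rising (about 25 N), which fits the handle rolling down between the pads. I'll tilt the tool along with the leaf from here.

```bash
cat >> h.py <<'E'
def arc(p0,p1,a0,a1,n=8,d=.024,r0=.1,r1=.1,px=0):
    def pose(p,a,r):
        q=Ro.from_rotvec(np.radians(a)*JY);p=np.radians(p)
        return r*(-np.cos(p)*JX+np.sin(p)*Z)+d*q.apply(TZ),q*RH
    P0,R0=pose(p0,a0,r0)
    for k in range(1,n+1):
        f=k/n;P,R=pose(p0+f*(p1-p0),a0+f*(a1-a0),r0+f*(r1-r0))
        print(R0.inv().apply(P-P0).round(4).tolist(),(R0.inv()*R).as_rotvec(degrees=True).round(1).tolist())
E
python3 -c "
from h import *
arc(51.5,68.7,0,12,r1=.1015);print();arc(68.7,86,12,24,r0=.1015,r1=.102)"
```

```text
[0.0008, 0.0023, -0.0023] [1.4, 0.0, 0.5]
[0.0016, 0.0047, -0.0045] [2.8, 0.0, 1.0]
[0.0024, 0.0071, -0.0066] [4.2, -0.0, 1.5]
[0.0031, 0.0097, -0.0086] [5.6, -0.0, 2.1]
[0.0039, 0.0123, -0.0106] [7.0, -0.0, 2.6]
[0.0045, 0.015, -0.0124] [8.5, -0.0, 3.1]
[0.0052, 0.0178, -0.0142] [9.9, -0.0, 3.6]
[0.0057, 0.0207, -0.0158] [11.3, 0.0, 4.1]

[0.0007, 0.0026, -0.002] [1.4, -0.0, 0.5]
[0.0014, 0.0053, -0.0039] [2.8, -0.0, 1.0]
[0.002, 0.0081, -0.0056] [4.2, 0.0, 1.5]
[0.0027, 0.0109, -0.0073] [5.6, -0.0, 2.1]
[0.0032, 0.0138, -0.0089] [7.0, -0.0, 2.6]
[0.0038, 0.0168, -0.0103] [8.5, 0.0, 3.1]
[0.0042, 0.0198, -0.0117] [9.9, -0.0, 3.6]
[0.0047, 0.0229, -0.0129] [11.3, -0.0, 4.1]
```

```bash
python3 -m handwheel '[[0.0008,0.0023,-0.0023,1.4,0,0.5,0],[0.0016,0.0047,-0.0045,2.8,0,1,0],[0.0024,0.0071,-0.0066,4.2,0,1.5,0],[0.0031,0.0097,-0.0086,5.6,0,2.1,0],[0.0039,0.0123,-0.0106,7,0,2.6,0],[0.0045,0.015,-0.0124,8.5,0,3.1,0],[0.0052,0.0178,-0.0142,9.9,0,3.6,0],[0.0057,0.0207,-0.0158,11.3,0,4.1,0]]'
python3 -c "
from h import *
gh(H+.03*TZ);P,R=tool();print('handle-hinge est (x,z,r)',[round(float(v),4) for v in ((P-R.apply([0,0,.024])-H)@JX-.1,(P-R.apply([0,0,.024])-H)[2])])"
```

```text
time_s: 19.32
tool_pos: [0.613, -0.1007, 0.1472]
tcp_rot: [-0.202, 0.499, 0.843, -0.008]
contact_force: [-11.7, -9.2, 15.2]
finger_gap: 0.146
finger_force: 58.5
t 19.3167 pos [ 0.613  -0.1007  0.1472] j [-0.27  0.54  0.85  0.11  2.14 -0.73] F [-11.7  -9.2  15.2] gap 0.146
shift [-0.0372 -0.0337  0.1037] rot [-11.62   0.11  -4.23]
handle-hinge est (x,z,r) [-0.0386, 0.0943]
```

```bash
python3 -m handwheel '[[0.0007,0.0026,-0.002,1.4,0,0.5,0],[0.0014,0.0053,-0.0039,2.8,0,1,0],[0.002,0.0081,-0.0056,4.2,0,1.5,0],[0.0027,0.0109,-0.0073,5.6,0,2.1,0],[0.0032,0.0138,-0.0089,7,0,2.6,0],[0.0038,0.0168,-0.0103,8.5,0,3.1,0],[0.0042,0.0198,-0.0117,9.9,0,3.6,0],[0.0047,0.0229,-0.0129,11.3,0,4.1,0]]'
python3 -c "
from h import *
gh(H+.03*TZ);P,R=tool();print('handle-hinge est (x,z,r)',[round(float(v),4) for v in ((P-R.apply([0,0,.024])-H)@JX-.1,(P-R.apply([0,0,.024])-H)[2])])
arc(86,102.5,24,34,r0=.102,r1=.102)"
```

```text
time_s: 19.98
tool_pos: [0.6363, -0.0867, 0.1572]
tcp_rot: [-0.247, 0.506, 0.821, -0.096]
contact_force: [0.7, -8.3, 20.0]
finger_gap: 0.139
finger_force: 59.6
t 19.9833 pos [ 0.6363 -0.0867  0.1572] j [-0.19  0.78  0.53 -0.    2.36 -0.65] F [ 0.7 -8.3 20. ] gap 0.139
shift [-0.0454 -0.0315  0.1271] rot [-22.57   0.23  -8.22]
handle-hinge est (x,z,r) [-0.0071, 0.1029]
[0.0006, 0.0028, -0.0016] [1.2, 0.0, 0.4]
[0.0011, 0.0056, -0.003] [2.3, 0.0, 0.9]
[0.0016, 0.0085, -0.0044] [3.5, 0.0, 1.3]
[0.0021, 0.0115, -0.0057] [4.7, 0.0, 1.7]
[0.0025, 0.0144, -0.0068] [5.9, 0.0, 2.1]
[0.0029, 0.0175, -0.0079] [7.0, -0.0, 2.6]
[0.0032, 0.0205, -0.0088] [8.2, -0.0, 3.0]
[0.0035, 0.0236, -0.0096] [9.4, 0.0, 3.4]
```

```bash
python3 -c "
from h import *
arc(86,102.5,24,24,r0=.102,r1=.1015)"
```

```text
[0.0006, 0.0033, -0.0015] [0.0, 0.0, 0.0]
[0.0011, 0.0067, -0.0029] [0.0, 0.0, 0.0]
[0.0015, 0.0101, -0.0042] [0.0, 0.0, 0.0]
[0.002, 0.0135, -0.0054] [0.0, 0.0, 0.0]
[0.0023, 0.017, -0.0064] [0.0, 0.0, 0.0]
[0.0027, 0.0205, -0.0073] [0.0, 0.0, 0.0]
[0.003, 0.0241, -0.0081] [0.0, 0.0, 0.0]
[0.0032, 0.0277, -0.0088] [0.0, 0.0, 0.0]
```

```bash
python3 -m handwheel '[[0.0006,0.0033,-0.0015,0,0,0,0],[0.0011,0.0067,-0.0029,0,0,0,0],[0.0015,0.0101,-0.0042,0,0,0,0],[0.002,0.0135,-0.0054,0,0,0,0],[0.0023,0.017,-0.0064,0,0,0,0],[0.0027,0.0205,-0.0073,0,0,0,0],[0.003,0.0241,-0.0081,0,0,0,0],[0.003,0.0241,-0.0081,0,0,0,0]]'
python3 -c "
from h import *
import cv2
gh(H+.03*TZ);P,R=tool();print('handle-hinge est (x,z,r)',[round(float(v),4) for v in ((P-R.apply([0,0,.024])-H)@JX-.1,(P-R.apply([0,0,.024])-H)[2])])
a=cams.snapshot('top')[0][160:310,280:480,::-1];b=cams.snapshot('scene')[0][100:350,200:400,::-1]
a=cv2.resize(a,(400,300),interpolation=2);b=cv2.resize(b,(400,500),interpolation=2)
cv2.imwrite('pics/g6.png',np.hstack([np.vstack([a,np.zeros((200,400,3),np.uint8)]),b]))
"
```

```text
time_s: 20.65
tool_pos: [0.6595, -0.071, 0.1603]
tcp_rot: [-0.243, 0.505, 0.823, -0.092]
contact_force: [7.2, 0.7, 28.9]
finger_gap: -0.0
finger_force: 14.7
t 20.65 pos [ 0.6595 -0.071   0.1603] j [-0.16  0.86  0.4   0.02  2.4  -0.63] F [ 7.2  0.7 28.9] gap -0.0
shift [-0.0507 -0.0573  0.1396] rot [-22.07   0.44  -7.86]
handle-hinge est (x,z,r) [0.0207, 0.1061]
```

View pics/g6.png

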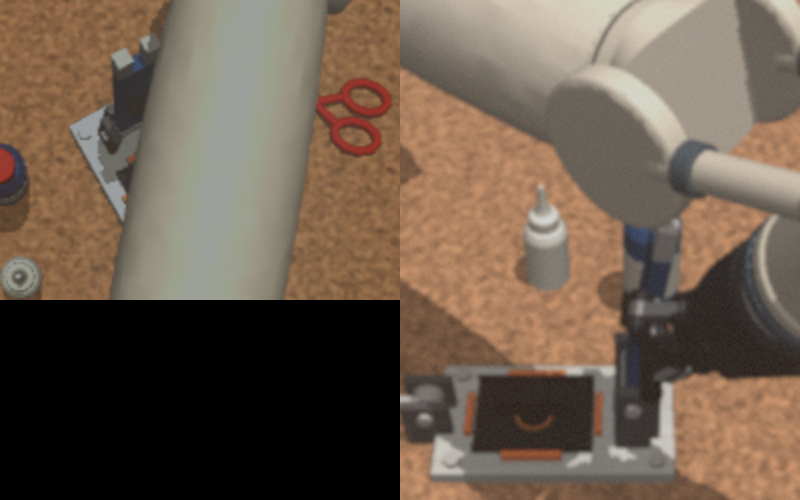

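The gap reads 0, so the handle has slipped below the fingertips and they are pressing on it from above, while the leaf stands nearly upright. That was my last picture, so I'll measure the leaf angle from depth.

```bash
cat >> h.py <<'E'
def cloud(n):
    c=cams.get_calibration(n);p,d=cams.snapshot(n);v,u=np.mgrid[0:480,0:640]
    X=np.linalg.inv(c['mtx'])@np.stack([u.ravel(),v.ravel(),np.ones(u.size)])*d.ravel()-c['t'][:,None]
    W=(c['R'].T@X).T-[.5626,-.0586,0]
    return np.stack([W@JX,W@JY,W[:,2]],1).reshape(480,640,3),p
def leaf():
    for n in('top','scene'):
        W,p=cloud(n);q=p.astype(int)
        m=(abs(W[...,1])<.024)&(W[...,2]>.09)&(W[...,0]>-.15)&(W[...,0]<.2)&(W[...,2]<.3)
        blue=m&(q[...,2]>q[...,0]+25)
        for nm,k in(('blue',blue),('all',m)):
            A=W[k]
            if len(A)>5:
                t=A[A[:,2]>np.percentile(A[:,2],80)]
                print(n,nm,len(A),'top part',np.median(t,0).round(3),'zmax',np.percentile(A[:,2],98).round(3),'all med',np.median(A,0).round(3))
                if nm=='blue': print(' slope deg',np.degrees(np.arctan2(*np.linalg.svd((A-A.mean(0))[:,[0,2]],full_matrices=False)[2][0][::-1])).round(1))
E
python3 -c "
from h import *
leaf()
print(arm.read_state()['contact_force'],((tool()[0]-[.5626,-.0586,0])@np.stack([JX,JY,Z],1)).round(4))"
```

```text
top blue 21 top part [0.08  0.002 0.238] zmax 0.253 all med [ 0.081 -0.     0.235]
 slope deg -79.8
top all 696 top part [0.087 0.008 0.262] zmax 0.264 all med [0.076 0.01  0.213]
scene all 698 top part [ 0.086 -0.019  0.259] zmax 0.263 all med [ 0.077 -0.018  0.215]
[ 5.97194741  0.29564148 35.00563721] [ 0.076  -0.0607  0.1601]
```

The leaf end sits about 22 mm past the hinge, so the leaf is at about 97–98°. The tips pin the handle by friction from above. I'll carry it slowly along jig +x to the stop.

```bash
python3 -c "
from h import *
P,R=tool();print(R.inv().apply(JX*.008).round(4),R.inv().apply(Z*.001).round(5))"
```

```text
[ 0.0011  0.0073 -0.003 ] [ 0.00031 -0.0004  -0.00086]
```

```bash
python3 -m handwheel '[[0.0001,0.0009,-0.0004,0,0,0,0],[0.0003,0.0018,-0.0008,0,0,0,0],[0.0004,0.0027,-0.0011,0,0,0,0],[0.0006,0.0037,-0.0015,0,0,0,0],[0.0007,0.0046,-0.0019,0,0,0,0],[0.0008,0.0055,-0.0023,0,0,0,0],[0.001,0.0064,-0.0026,0,0,0,0],[0.0011,0.0073,-0.003,0,0,0,0]]'
python3 -c "
from h import *
leaf()
F=arm.read_state()['contact_force'];print(F@JX,F@JY,F[2],((tool()[0]-[.5626,-.0586,0])@np.stack([JX,JY,Z],1)).round(4))"
```

```text
time_s: 21.52
tool_pos: [0.666, -0.0673, 0.1587]
tcp_rot: [-0.244, 0.505, 0.823, -0.093]
contact_force: [6.7, 1.5, 30.3]
finger_gap: 0.001
finger_force: 15.1
top blue 23 top part [0.092 0.001 0.236] zmax 0.236 all med [ 0.093 -0.     0.234]
 slope deg 166.5
top all 813 top part [0.1   0.007 0.26 ] zmax 0.263 all med [0.086 0.009 0.215]
scene all 944 top part [ 0.098 -0.019  0.249] zmax 0.26 all med [ 0.082 -0.018  0.199]
7.36044726056682 -2.9612905088670636 31.29836111151893 [ 0.0844 -0.0607  0.1587]
```

```bash
python3 -m handwheel '[[0.0001,0.0006,-0.0003,0,0,0,0],[0.0002,0.0012,-0.0005,0,0,0,0],[0.0003,0.0018,-0.0007,0,0,0,0],[0.0004,0.0024,-0.001,0,0,0,0],[0.0004,0.003,-0.0012,0,0,0,0],[0.0005,0.0036,-0.0015,0,0,0,0],[0.0006,0.0042,-0.0017,0,0,0,0],[0.0006,0.0042,-0.0017,0,0,0,0]]'
python3 -c "
from h import *
leaf()
F=arm.read_state()['contact_force'];print(F@JX,F@JY,F[2],((tool()[0]-[.5626,-.0586,0])@np.stack([JX,JY,Z],1)).round(4))"
```

```text
time_s: 22.28
tool_pos: [0.6695, -0.0652, 0.1579]
tcp_rot: [-0.245, 0.505, 0.822, -0.093]
contact_force: [4.0, -0.1, 28.2]
finger_gap: 0.002
finger_force: 13.8
top blue 20 top part [ 0.097 -0.001  0.234] zmax 0.234 all med [ 0.1   -0.     0.232]
 slope deg 169.0
top all 855 top part [0.106 0.007 0.259] zmax 0.261 all med [0.091 0.009 0.215]
scene all 1033 top part [ 0.103 -0.019  0.243] zmax 0.257 all med [ 0.08  -0.017  0.173]
4.518843902027133 -3.1879614589147076 27.944652417311417 [ 0.0882 -0.0607  0.1579]
```

```bash
python3 -m handwheel '[[0.0001,0.0005,-0.0002,0,0,0,0],[0.0001,0.001,-0.0004,0,0,0,0],[0.0002,0.0015,-0.0006,0,0,0,0],[0.0003,0.002,-0.0008,0,0,0,0],[0.0004,0.0025,-0.001,0,0,0,0],[0.0004,0.0028,-0.0012,0,0,0,0],[0.0004,0.0028,-0.0012,0,0,0,0],[0.0004,0.0028,-0.0012,0,0,0,0]]'
python3 -c "
from h import *
leaf()
F=arm.read_state()['contact_force'];print(F@JX,F@JY,F[2],((tool()[0]-[.5626,-.0586,0])@np.stack([JX,JY,Z],1)).round(4))
P,R=tool();print(R.inv().apply(Z*.01).round(4))"
```

```text
time_s: 23.05
tool_pos: [0.6718, -0.064, 0.1492]
tcp_rot: [-0.249, 0.505, 0.821, -0.096]
contact_force: [1.9, 1.3, 6.4]
finger_gap: -0.003
finger_force: 2.8
top blue 20 top part [0.095 0.002 0.235] zmax 0.235 all med [0.096 0.    0.233]
 slope deg 173.2
top all 747 top part [0.104 0.008 0.26 ] zmax 0.261 all med [0.089 0.01  0.218]
scene all 958 top part [ 0.094 -0.019  0.223] zmax 0.235 all med [ 0.076 -0.016  0.168]
3.1329255722346563 0.97346401904348 5.4185352901165595 [ 0.0908 -0.0609  0.1492]
[ 0.0031 -0.0041 -0.0086]
```

The tips have slid over to the +x side of the handle, so the leaf now leans on them. Easing them further +x lets it down on to the stop.

```bash
python3 -m handwheel '[[0.0001,0.0009,-0.0004,0,0,0,0],[0.0003,0.0018,-0.0008,0,0,0,0],[0.0004,0.0027,-0.0011,0,0,0,0],[0.0006,0.0037,-0.0015,0,0,0,0],[0.0007,0.0046,-0.0019,0,0,0,0],[0.0008,0.0055,-0.0023,0,0,0,0],[0.001,0.0064,-0.0026,0,0,0,0],[0.0011,0.0073,-0.003,0,0,0,0]]'
python3 -c "
from h import *
leaf()
F=arm.read_state()['contact_force'];print(F@JX,F@JY,F[2],((tool()[0]-[.5626,-.0586,0])@np.stack([JX,JY,Z],1)).round(4))"
```

```text
time_s: 23.82
tool_pos: [0.6786, -0.0606, 0.1483]
tcp_rot: [-0.249, 0.505, 0.821, -0.096]
contact_force: [0.4, 0.1, 0.3]
finger_gap: 0.001
finger_force: 0.0
top blue 21 top part [0.096 0.002 0.234] zmax 0.235 all med [0.099 0.    0.232]
 slope deg 162.9
top all 661 top part [0.108 0.008 0.259] zmax 0.262 all med [0.093 0.012 0.222]
scene all 1006 top part [ 0.094 -0.018  0.216] zmax 0.229 all med [ 0.078 -0.016  0.168]
-0.9368297993216437 -0.35051195655898615 -0.555176602517627 [ 0.0985 -0.0614  0.1484]
```

Contact is zero and the leaf end is at x = 0.108 m, the stop position. Retreating along the tool axis, then checking.

```bash
python3 -m handwheel '[[0,0.002,-0.005,0,0,0,0],[0,0.004,-0.015,0,0,0,0],[0,0.004,-0.03,0,0,0,0],[0,0.004,-0.045,0,0,0,0],[0,0.004,-0.06,0,0,0,0],[0,0.004,-0.08,0,0,0,0],[-0.02,0.004,-0.1,0,0,0,0],[-0.04,0.004,-0.11,0,0,0,0]]'
python3 -c "
from h import *
leaf()
s=arm.read_state();print(s['contact_force'],s['tool_pos'],s['joint_pos'])
# bolt, bracket, neighbours
W,p=cloud('scene')
for n,lo,hi in(('nut/bolt',(-.25,-.04,.02),(-.13,.04,.2)),('bracket',(-.05,-.036,.03),(.03,.036,.08))):
    m=np.all((W>lo)&(W<hi),-1);A=W[m];print(n,len(A),A.mean(0).round(3) if len(A) else '',A[:,2].max().round(3) if len(A) else '')
a=np.load('pics/top0.npz')['p'].astype(int);b=cams.snapshot('top')[0].astype(int)
for n,(u,v) in dict(spray=(279,246),glue=(290,298),sc=(440,213)).items(): print(n,abs(a-b)[v-18:v+18,u-18:u+18].mean().round(1))
"
```

```text
time_s: 24.58
tool_pos: [0.6726, -0.0806, 0.1968]
tcp_rot: [-0.238, 0.507, 0.824, -0.091]
contact_force: [-0.4, 0.2, -0.8]
finger_gap: 0.001
finger_force: 0.0
top blue 21 top part [0.098 0.002 0.234] zmax 0.235 all med [0.099 0.    0.232]
 slope deg 178.1
top all 1069 top part [0.105 0.007 0.258] zmax 0.261 all med [0.087 0.004 0.198]
scene blue 11 top part [ 0.095 -0.001  0.238] zmax 0.24 all med [0.095 0.004 0.233]
 slope deg -105.9
scene all 889 top part [ 0.106 -0.017  0.256] zmax 0.26 all med [ 0.089 -0.017  0.21 ]
[ 0.84618051 -0.49381555 -1.40554012] [ 0.67245104 -0.08295103  0.19440469] [-0.17630997  0.9729374   0.17033515  0.01071435  2.51572827 -0.63329508]
nut/bolt 881 [-0.172 -0.001  0.047] 0.072
bracket 463 [-0.018 -0.003  0.046] 0.06
spray 4.3
glue 5.1
sc 18.3
```

Joint 3 is at the edge of its range, so I'll undo the tilt while backing away in −y and up.

```bash
python3 -m handwheel '[[-0.004,0,-0.002,-4,0,-1.5,0],[-0.012,-0.002,-0.01,-8,0,-2.9,0],[-0.02,-0.004,-0.015,-12,0,-4.4,0],[-0.03,-0.008,-0.025,-16,0,-5.8,0],[-0.04,-0.01,-0.035,-18.8,0,-6.8,0],[-0.055,-0.015,-0.045,-18.8,0,-6.8,0],[-0.07,-0.015,-0.055,-18.8,0,-6.8,0],[-0.08,-0.015,-0.065,-18.8,0,-6.8,0]]'
python3 -c "
from h import *
leaf()
s=arm.read_state();print(s['contact_force'],s['tool_pos'],s['joint_pos'])
a=np.load('pics/scene0.npz')['p'].astype(int);b=cams.snapshot('scene')[0].astype(int)
for n,(u,v) in dict(spray=(326,225),glue=(272,220),sc=(265,430)).items(): print(n,abs(a-b)[v-25:v+25,u-12:u+12].mean().round(1))
"
```

```text
time_s: 25.45
tool_pos: [0.7142, -0.1627, 0.2212]
tcp_rot: [-0.161, 0.491, 0.854, 0.059]
contact_force: [-1.4, -0.9, -3.8]
finger_gap: -0.001
finger_force: 0.0
top blue 21 top part [0.097 0.002 0.234] zmax 0.234 all med [ 0.1   -0.     0.232]
 slope deg 158.9
top all 1085 top part [0.105 0.007 0.258] zmax 0.261 all med [0.087 0.003 0.197]
[ 0.05171609  0.38145616 -0.79547598] [ 0.71434306 -0.16245373  0.22443518] [-0.35335137  0.90466193  0.17132487  0.2362925   2.34607727 -0.73975291]
spray 86.4
glue 52.6
sc 39.1
```

```bash
python3 -m handwheel '[[-0.01,-0.02,0,0,0,0,0],[-0.02,-0.05,0,0,0,0,0],[-0.03,-0.08,0,0,0,0,0],[-0.04,-0.11,0,0,0,0,0],[-0.05,-0.14,-0.01,0,0,0,0],[-0.06,-0.17,-0.02,0,0,0,0],[-0.07,-0.2,-0.03,0,0,0,0],[-0.07,-0.2,-0.03,0,0,0,0]]'
python3 -c "
from h import *
leaf()
s=arm.read_state();print(s['contact_force'],s['tool_pos'],s['joint_pos'],s['qd'].round(3))
import cv2
for n,D in(('scene',dict(spray=(326,225),glue=(272,220),sc=(265,430),nutinit=(207,275))),('top',dict(spray=(279,246),glue=(290,298),sc=(440,213)))):
    a=np.load(f'pics/{n}0.npz')['p'];b=cams.snapshot(n)[0]
    for k,(u,v) in D.items():
        t=a[v-22:v+22,u-14:u+14];w=b[v-32:v+32,u-24:u+24];r=cv2.matchTemplate(w,t,cv2.TM_CCOEFF_NORMED);_,m,_,l=cv2.minMaxLoc(r);print(n,k,round(m,2),np.array(l)-10)
W,p=cloud('scene')
for n,lo,hi in(('nut/bolt',(-.25,-.04,.02),(-.13,.04,.2)),('bracket',(-.06,-.05,.03),(.04,.05,.08))):
    A=W[np.all((W>lo)&(W<hi),-1)];print(n,len(A),A.mean(0).round(3) if len(A) else '')
"
```

```text
time_s: 26.27
tool_pos: [0.5788, -0.3326, 0.2487]
tcp_rot: [-0.152, 0.493, 0.855, 0.059]
contact_force: [1.1, 0.8, 0.7]
finger_gap: 0.0
finger_force: 0.0
top blue 21 top part [0.099 0.001 0.234] zmax 0.235 all med [0.099 0.    0.233]
 slope deg 157.3
top all 1080 top part [0.105 0.007 0.258] zmax 0.261 all med [0.087 0.003 0.197]
scene all 1574 top part [ 0.105 -0.006  0.258] zmax 0.26 all med [ 0.089 -0.013  0.197]
[ 0.01411829 -0.09105639 -0.4569157 ] [ 0.58158212 -0.3287516   0.24686626] [-0.61401544  0.65943118  0.4915595   0.12021863  2.3044565  -1.07740395] [ 0.042  0.025  0.008  0.011 -0.003  0.006]
scene spray 0.56 [0 0]
scene glue 1.0 [0 0]
scene sc 1.0 [0 0]
scene nutinit 0.4 [-10   7]
top spray 1.0 [0 0]
top glue 1.0 [0 0]
top sc 1.0 [0 0]
nut/bolt 885 [-0.172 -0.001  0.047]
bracket 460 [-0.018 -0.003  0.046]
```

```bash
python3 -c "
from rig import arm
print(arm.close_job())"
```

```text
the job is handed in; nothing more can be done
None
```

The jig is open and handed in at about 26 s: nut loosened about 200° and still on its bolt, eyebolt level, leaf back on its stop and the black part in its nest, with the bottle, can and scissors unmoved; the handle slipped out of the grip near upright, so I eased the leaf the last few degrees down with the fingertips.

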